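Bring the torch round to the gap, draw it out and aim it at the toolbox latch

ROBOT

A 6-joint arm with a two-finger parallel gripper is mounted at the origin on the work surface. World frame = base frame: x ahead of the robot, y to its left, z up, the work surface at z = 0. Lengths are in mm, angles in rad, forces in N, time in s.
With the tool pointing down it reaches from about 300 to 825 mm from the base axis. Payload 5.4 kg.
Tool frame: the origin (TCP) lies at the very end of the fingers, on their centre line; the grasp point (between the pads) lies 19 mm behind it; z points along the fingers, y is the direction in which the jaws open and shut (so a half turn about z gives the same grasp; the last joint's range is limited). The gripper opens to 92 mm and grips with 3 to 60 N. Pads are 20 mm wide; open, the fingers measure 128 mm over their backs; the gripper's body (75 mm by 189 mm) begins 69 mm behind the grasp point.
Start: joints at [1.059, 0.158, 1.597, -0, 1.386, -0.21], TCP at [170.923, 548.991, 214.601] pointing down, gripper open.
Joint ranges: [-2.91, 2.91], [-0.94, 2.29], [0.18, 2.7], [-1.29, 4.43], [0.17, 2.64], [-3, 3]. Speed limits (rad/s): [2.57, 2.57, 3.14, 3.14, 3.14, 3.14].

INTERFACE

Orientations are given as a 3x3 rotation matrix whose columns are the frame's x, y, z axes.
In Python, from rig import read_state, cams, finish_job gives the robot as it stands. The module is installed in compiled form; this text tells all that it offers.
- The arm moves only by the tool carry_out, never from a script. Its argument "commands" is text: rows parted by semicolons, each of 7 numbers parted by spaces: the shift along the tool's x, y, z in mm, then the turn, a rotation vector about the tool's x, y, z in rad, then the closure, from -1 (fully open) to 1 (shut), so that 0 is half open. A call has 1 to 5 rows; each row shifts and turns the commanded pose from where the row before left it, along the tool's axes as they then stand; what a row does not reach is not made up. A row lasts 1/8 s, in which the tool goes at most 62.5 mm and 10.7 degrees, less where a joint would pass 70% of its speed; a pose out of reach is approached as far as the arm can. A call is refused whole if a number of a shift passes 62.5 or a number of a turn 0.188, either way. A call with a gripper value outside its range is refused whole. The fingers move at their own pace and stop on an object; "newtons" is the grip in N (left out, the last holds). Time passes only in rows, so rows that do not move let the fingers close. It gives the time, the measured TCP pose, the force and the opening at its end, in the units of the state.
- read_state(): the state, without advancing time (a new reading comes with each control period).
- cams.camera(name): name is "side" or "top" or "wrist"; returns (picture, depth): 480x640x3 uint8, red, green, blue; 480x640 float32, mm along the optical axis (not along the pixel's ray), 0 where there is no reading.
- cams.camera_params(name): a dict with "intrinsics" (3x3 intrinsics, pixels), "rvec" (rotation vector, rad) and "tvec" (3), from world to camera coordinates, as OpenCV has them; the wrist camera has in their place "mount" (4x4, takes a point from camera to tool coordinates, whose origin is the TCP and whose axes are the flange's). Camera axes: x right, y down, z forward; pixel columns grow to the right and rows downward; lengths in mm; the calibration is good to about 2 mm. A picture is of the moment at which its call begins: read the wrist's pose just before it. camera_params takes no time and is no camera call.
- finish_job(): hands the job in, once; it reports no verdict.
The state is a dict: "time_s": time; "q": joint angles; "qd": joint speeds; "tau": joint torques, N m; "eef_pos": TCP position; "ee_rot": TCP orientation; "ft_force": force on the tool from outside, world axes, zero at the start; "wrist_torque": the same for the moment, N m; "width": finger opening in mm.
Only numpy, scipy, OpenCV 4.12 (cv2) and the standard library are available. Lean on these libraries where they do the work, as an engineer would, in place of code of your own. Each camera call takes 0.05 s, during which the arm holds its last target. There are 200 camera calls.

TASK

The toolbox latch is in the shade: turn the rack's centre grip by one click (60 degrees) towards whichever side brings the torch to the wide gap in the rack's cover, let it settle in that click, then draw the torch up out of the rack there. Tip it over to about 40 degrees from upright and, in front of the toolbox and well above the shelf, point its lens down at the latch from about 100 to 150 mm away; finish still holding it there in the gripper, touching nothing else and still. Leave the pump and the driver in the rack and everything else where it stands.

Things in the scene. Friction and masses are not known exactly. Their poses are not given: they have to be found in the camera images.
- rack: Round carousel rack, 264 mm across, fixed. Origin on the shelf under its centre, z up; its -x points from the centre to the gate. Grey turret with three cup pockets (inside 49 mm, 38 mm deep, floor 24 mm above the shelf) on an 85 mm radius, at the gate and 60 degrees either side at the start. Fixed aluminium cover, top 79 mm up, with a curved slot 36 mm wide that holds down the things' 46 mm feet.
- turret (a joint): Angle of the rack's turret, rad, positive counter-clockwise from above; 0 at the start. Spring detents (clicks) at -1.047, 0 and +1.047 pull it in (peak torque about 0.1 N m, released within about 0.4 rad of an outer click it snaps home); stops 0.05 beyond the outer ones.
- hub_grip (a point): Middle of the turret's black grip bar on the rack's axis, 166 mm above the shelf. The bar is 54 mm long, 16 mm thick and 36 mm high (148 to 184 mm above the shelf); at turret angle 0 it is long along the rack's y and thick along its x, and it turns with the turret.
- gate (a point): Middle of the gate, the wide gap in the rack's cover (56 x 53 mm), the only place where a thing can be drawn out. At the cover's upper face, 79 mm above the shelf, 85 mm from the rack's centre along its -x.
- torch_mid (a point): Centre of the torch, half-way along, 90 mm from the lens face. Black round torch with aluminium bands, 180 mm long, 0.14 kg, balancing about 100 mm from the lens: body 28 mm across, head 46 mm across in the 34 mm at the lens. Stands lens down in a pocket left or right of the gate, tallest thing in the rack (top 204 mm up). z runs along the axis from lens to tail; it shines along -z.
- torch_lens (a point): Middle of the torch's lens face, the lower end while it is in the rack.
- pump_mid (a point): Middle of the short steel hand pump with a black T-handle, 109 mm tall, in the pocket that is at the gate at the start (top 133 mm above the shelf). Stays in the rack.
- driver_mid (a point): Middle of the short steel driver with a round knob end, 108 mm tall, in the pocket opposite the torch's (top 132 mm above the shelf). Stays in the rack.
- toolbox: Blue plastic toolbox, fixed, 188 x 308 mm, 153 mm tall plus a handle to 175 mm. Origin on the shelf under the latch's outer face; its -x axis points out of the front, which carries the latch; the box reaches 198 mm back along +x.
- latch (a point): Middle of the steel latch on the toolbox's front, 100 mm above the shelf; the latch is 52 mm wide and 50 mm high, and its 40 mm wide hasp runs up over the lid's edge, where it shows from above.
- shuttle_a: Feather shuttlecock standing on its skirt, 66 mm across, 85 mm tall; bystander; origin under its centre.
- shuttle_b: The other shuttlecock, same; bystander.
- jar: Glass jar with aluminium twist cap, 72 mm across, 110 mm tall; bystander; origin under its centre.
- coaster: White ceramic coaster, 96 mm across, 8 mm thick; bystander.
- scoop: Green plastic scoop, bowl 75 x 55 x 35 mm, handle 85 mm along its -x; bystander; origin under the bowl.
Mind the look-alikes: they are no part of the job. What is shaped like the part that bears torch_mid but red or yellow is not meant. Leave any pink look-alike of the part that bears driver_mid alone.

How it is judged:
By the outcome, as a careful person would: the job done as asked, in the order asked, and still so for the second after the job is handed in, while the arm keeps its last pose, push and grip.
It also fails if it takes over 58 s, if anything falls off the work surface, if the arm or the gripper's body presses on something with over 40 N, if the wrist force passes 120 N, or if a joint passes its speed limit or range.

## Working session

There is one attempt and no reset: what is moved stays moved. The work goes in short steps, Python scripts to look and compute and a tool call to move; the robot and the scene stay as the last step left them, time stands still between calls to the robot, and variables do not carry over. Pictures are saved under pics/ and viewed, about 8 in all and at most 12, crops included, and the job is handed in when it is done.

Besides the shell and the picture viewer there is one more tool, called after "Call:" in YAML: its name, and indented under it one key for each argument. carry_out: Moves the arm, as the interface text tells. Its arguments: {"type":"object","properties":{"commands":{"type":"string"},"newtons":{"type":"number"}},"required":["commands"]}

```bash
mkdir -p pics
cat > h.py <<'E'
import numpy as np, cv2
from rig import read_state, cams, finish_job
def shot(n):
    s=read_state(); im,d=cams.camera(n); np.savez(f'{n}.npz',im=im,d=d,p=s['eef_pos'],R=s['ee_rot']); return im,d
def cloud(n):
    z=np.load(f'{n}.npz'); im,d=z['im'],z['d']; P=cams.camera_params(n); K=np.array(P['intrinsics'])
    v,u=np.mgrid[:480,:640]; c=np.stack([(u-K[0,2])/K[0,0]*d,(v-K[1,2])/K[1,1]*d,d],-1)
    if 'mount' in P:
        M=np.array(P['mount']); t=c@M[:3,:3].T+M[:3,3]; w=t@np.array(z['R']).reshape(3,3).T+z['p']
    else:
        R=cv2.Rodrigues(np.array(P['rvec'],float))[0]; w=(c-np.array(P['tvec']).ravel())@R
    w[d==0]=np.nan; return im,w
def save(im,name): cv2.imwrite(f'pics/{name}.png',im[...,::-1])
E
python3 - <<'E'
from h import *
a=[shot(n)[0] for n in ('top','side')]
save(a[0],'top1'); save(a[1],'side1')
print(read_state())
for n in('top','side'):print(cams.camera_params(n))
E
```

```text
{'time_s': 0.1, 'q': array([ 1.05885270e+00,  1.58973080e-01,  1.59809578e+00,  4.28259654e-05,
        1.38620573e+00, -2.10106127e-01]), 'qd': array([-0.00120548, -0.00331511, -0.0013251 ,  0.00120897, -0.00017212,
        0.00054239]), 'tau': array([ 1.56679421e-04, -3.86504960e+01, -3.22959566e+01,  7.02639716e-02,
        3.39602621e-02, -6.53000598e-05]), 'eef_pos': array([170.66271409, 548.50237972, 213.7299267 ]), 'ee_rot': array([[-9.54789342e-01,  2.97281972e-01, -8.60633666e-04],
       [ 2.97282960e-01,  9.54788328e-01, -1.44567558e-03],
       [ 3.91949693e-04, -1.63616736e-03, -9.99998585e-01]]), 'ft_force': array([0.96682   , 1.21488575, 0.27943557]), 'wrist_torque': array([0.0421567 , 0.01853457, 0.03667463]), 'width': 91.83991974514203}
{'intrinsics': array([[537.03849606,   0.        , 317.70316894],
       [  0.        , 537.03849606, 241.22086151],
       [  0.        ,   0.        ,   1.        ]]), 'rvec': array([ 2.13680898, -2.13472877,  0.18660662]), 'tvec': array([  17.01914006,  536.75296834, 1286.05795329])}
{'intrinsics': array([[594.53112679,   0.        , 319.07360166],
       [  0.        , 594.53112679, 240.12377737],
       [  0.        ,   0.        ,   1.        ]]), 'rvec': array([ 2.21774012, -0.2267562 ,  0.11240182]), 'tvec': array([-535.08610625,  171.44193304, 1390.90345545])}
```

View pics/top1.png

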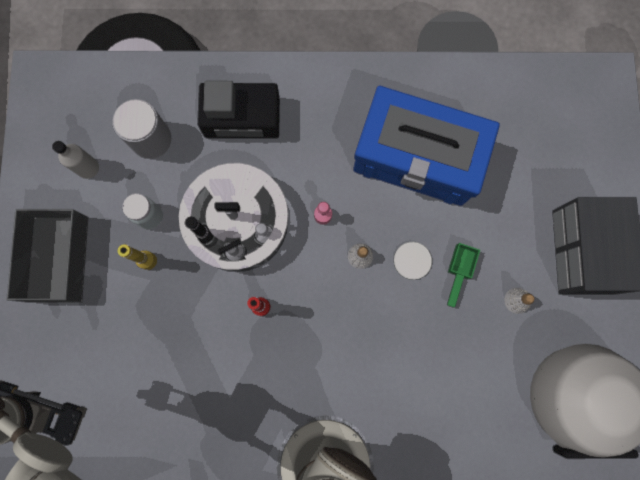

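View pics/side1.png

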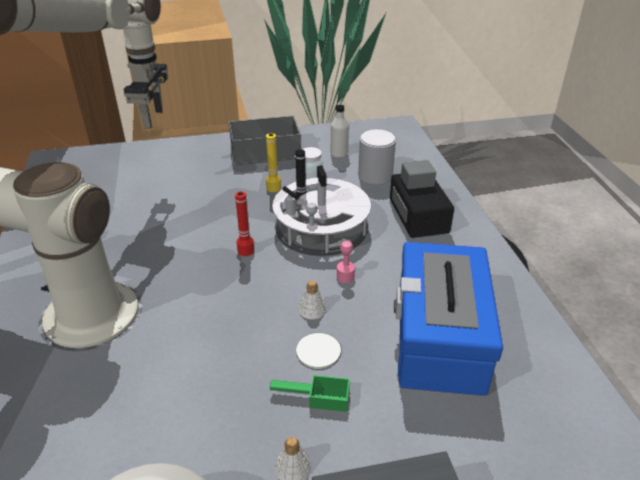

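The top picture shows the rack at (233,217), with the grip bar at (228,207) and the pump with its T-handle at (233,247), on the robot side. The driver is at (262,232). The toolbox is at (428,145) with its latch at (415,173).

Torch candidates are black in the rack (200,232), red (259,306) and yellow (135,257). I choose the black one in the rack. The pink driver look-alike at (323,212) is to be left alone.

Run:
```python
from h import *
from scipy.optimize import least_squares
im,w=cloud('top')
c=im[150:290,150:310]; save(cv2.resize(c,(800,700))[:600],'crop1')
x,y,z=w[...,0],w[...,1],w[...,2]
v,u=np.mgrid[:480,:640]
reg=(abs(u-233)<70)&(abs(v-217)<70)
cov=reg&(abs(z-79)<8)
p=w[cov][:,:2]
(cx,cy),r=cv2.minEnclosingCircle(p.astype(np.float32)); print('cover',cx,cy,r,len(p),np.median(z[cov]))
# height levels in rack
for lo,hi in((110,145),(145,175),(175,190),(190,215)):
    m=(reg&(z>lo)&(z<hi)).astype(np.uint8); n,l,s,ce=cv2.connectedComponentsWithStats(m)
    for i in range(1,n):
        if s[i,4]>6: q=w[l==i]; print(lo,hi,s[i,4],ce[i].round(),np.median(q,0).round(1),q.min(0).round(),q.max(0).round())
# toolbox
b=(im[...,2].astype(int)-im[...,0]>70)&(z>140)&(z<165)
q=w[b][:,:2].astype(np.float32); print('box',cv2.minAreaRect(q),np.median(z[b]))
st=(abs(u-415)<18)&(abs(v-173)<20)&(im.min(2)>110); q=w[st];print('hasp',len(q),np.nanmedian(q,0),np.nanmin(q,0),np.nanmax(q,0))
im,w=cloud('side')
x,y,z=w[...,0],w[...,1],w[...,2]
np.set_printoptions(suppress=True)
for uv in((400,303),(410,285),(300,155),(322,178),(310,210)): print(uv,w[uv[1],uv[0]].round())
```

```text
cover 594.9351806640625 225.49734497070312 133.6859588623047 6112 77.38858786470955
110 145 33 [231. 214.] [584.8 220.9 127.3] [583. 214. 111.] [595. 233. 144.]
110 145 137 [261. 229.] [551.3 149.9 127.1] [539. 137. 113.] [566. 165. 135.]
110 145 50 [201. 232.] [543.2 287.7 128. ] [538. 284. 110.] [559. 304. 144.]
110 145 143 [229. 247.] [509.1 223.9 129.9] [492. 198. 111.] [528. 251. 136.]
145 175 71 [229. 211.] [587.5 222.  159.1] [584. 198. 145.] [601. 249. 175.]
145 175 46 [198. 229.] [543.8 287.6 159.4] [538. 283. 146.] [560. 308. 174.]
175 190 189 [226. 205.] [594.8 224.3 181.3] [586. 198. 176.] [604. 252. 187.]
175 190 24 [196. 227.] [543.8 288.2 183.6] [538. 284. 175.] [559. 301. 190.]
190 215 134 [191. 223.] [550.4 296.3 202.7] [538. 284. 190.] [566. 310. 209.]
box ((766.1943969726562, -241.5321502685547), (304.1534118652344, 188.05877685546875), 71.747802734375) 150.7325247660798
hasp 382 [ 686.34590457 -214.82202554  153.29726721] [ 663.11281389 -239.95855417   -7.08175792] [ 716.23933381 -187.8609974   161.19880668]
(400, 303) [ 669. -238.  126.]
(410, 285) [ 694. -219.  156.]
(300, 155) [554. 286. 200.]
(322, 178) [594. 192. 180.]
(310, 210) [551. 136. 125.]
```

View pics/crop1.png

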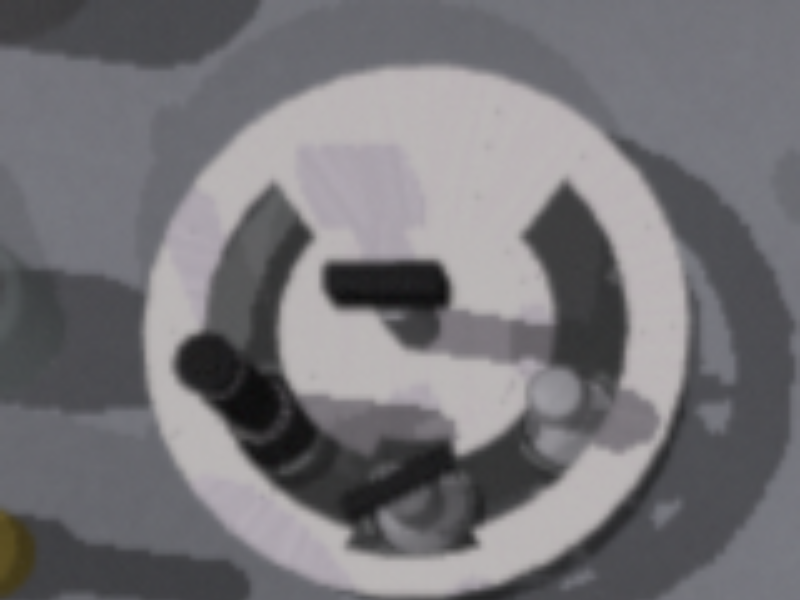

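The crop confirms the choice. The black torch stands in the left pocket at about 121° around the rack centre, the pump is at the gate (180°) and the driver is at about 240°. The rack yaw is about 0. The turret therefore has to turn counter-clockwise by 1.047.

```bash
cat > plan.py <<'E'
from h import *
from scipy.spatial.transform import Rotation as Ro
import math
def down(yaw): # tool z down, tool y at world angle yaw (deg)
    a=np.radians(yaw); y=np.array([np.cos(a),np.sin(a),0]); z=np.array([0,0,-1.]); return np.c_[np.cross(y,z),y,z]
def plan(p1,R1,close,n=None,vmax=58,wmax=.17,start=None):
    s=read_state(); p,R=start or (np.array(s['eef_pos']),np.array(s['ee_rot'])); p0=p
    tot=Ro.from_matrix(R.T@R1).as_rotvec(); d=np.array(p1)-p
    n=n or max(1,math.ceil(max(np.linalg.norm(d)/vmax,np.linalg.norm(tot)/wmax)))
    rows=[]
    for i in range(n):
        t=p0+(np.array(p1)-p0)*(i+1)/n; sh=np.round(R.T@(t-p)).astype(int); p=p+R@sh
        rv=np.round(Ro.from_matrix(R.T@R1).as_rotvec()/(n-i),2)+0.; R=R@Ro.from_rotvec(rv).as_matrix()
        rows.append(' '.join(map(str,[*sh,*rv,close])))
    for k in range(0,n,5): print('; '.join(rows[k:k+5]))
    print('end',p.round(1),R.round(3).tolist()); return p,R
E
python3 - <<'E'
from plan import *
a=plan([300,450,275],down(50),0)
b=plan([595,225,270],down(0),0,start=a)
E
```

```text
-51 -19 -20 0.0 0.0 0.13 0; -53 -11 -21 0.0 0.0 0.13 0; -54 -5 -20 0.0 0.0 0.14 0
end [300.3 450.1 274.8] [[-0.764, 0.646, -0.001], [0.646, 0.764, -0.001], [-0.0, -0.002, -1.0]]
-53 3 1 0.0 0.0 0.12 0; -52 9 0 0.0 0.0 0.12 0; -51 15 1 0.0 0.0 0.13 0; -48 21 1 0.0 0.0 0.12 0; -46 28 0 0.0 0.0 0.13 0
-41 32 1 0.0 0.0 0.12 0; -38 38 1 0.0 0.0 0.13 0
end [595.  224.7 269.8] [[0.001, 1.0, -0.001], [1.0, -0.001, -0.001], [-0.001, -0.001, -1.0]]
```

Call:
carry_out:
  commands: "-51 -19 -20 0 0 0.13 0; -53 -11 -21 0 0 0.13 0; -54 -5 -20 0 0 0.14 0; -53 3 1 0 0 0.12 0; -52 9 0 0 0 0.12 0"
  newtons: 15

```text
time_s: 0.72
eef_pos: [386.1, 385.4, 274.5]
ee_rot: [[-0.585, 0.811, -0.0], [0.811, 0.585, -0.0], [0.0, -0.0, -1.0]]
ft_force: [0.1, 0.5, 0.1]
width: 46.6
```

Call:
carry_out:
  commands: "-51 15 1 0 0 0.13 0; -48 21 1 0 0 0.12 0; -46 28 0 0 0 0.13 0; -41 32 1 0 0 0.12 0; -38 38 1 0 0 0.13 0"

```text
time_s: 1.35
eef_pos: [596.2, 223.9, 270.0]
ee_rot: [[0.005, 1.0, -0.001], [1.0, -0.005, 0.0], [0.0, -0.001, -1.0]]
ft_force: [0.6, 0.1, -0.5]
width: 46.0
```

Call:
carry_out:
  commands: "0 0 0 0 0 0 0; 0 0 0 0 0 0 0"

```text
time_s: 1.6
eef_pos: [594.6, 225.4, 270.0]
ee_rot: [[0.0, 1.0, -0.001], [1.0, -0.0, 0.0], [0.0, -0.001, -1.0]]
ft_force: [0.0, 0.3, 0.1]
width: 45.7
```

Run:
```python
from plan import *
im,d=shot('wrist'); save(im,'wrist1')
im,w=cloud('wrist'); z=w[...,2]
s=read_state(); print(s['time_s'],s['eef_pos'],s['ee_rot'].round(3).tolist(),s['q'].round(2),s['width'],s['ft_force'])
for lo,hi in((110,145),(172,190),(196,215)):
    m=((z>lo)&(z<hi)).astype(np.uint8); n,l,st,ce=cv2.connectedComponentsWithStats(m)
    for i in range(1,n):
        if st[i,4]>60: q=w[l==i]; print(lo,hi,st[i,4],ce[i].round(),np.median(q,0).round(1),q.min(0).round(),q.max(0).round())
p,R=s['eef_pos'],s['ee_rot']
plan([595,225,147],down(0),0,n=4)
```

```text
1.65 [594.41995044 225.8212397  270.38695854] [[-0.0, 1.0, -0.001], [1.0, 0.0, 0.0], [0.0, -0.001, -1.0]] [0.17 0.29 1.34 0.   1.52 0.17] 45.99906009151085 [-0.29933259  0.00869338 -0.16421167]
110 145 133 [281. 132.] [565.8 296.2 129.1] [559. 285. 111.] [567. 308. 145.]
110 145 326 [636. 204.] [839.2 239.9 113.6] [838. 225. 110.] [844. 269. 121.]
110 145 1431 [214. 229.] [512.8 225.9 130.6] [494. 198. 110.] [530. 251. 134.]
110 145 1006 [ 61. 303.] [389.  166.9 128.3] [370. 147. 110.] [393. 174. 145.]
110 145 788 [279. 314.] [559.  155.3 128.3] [549. 139. 110.] [569. 166. 132.]
172 190 72 [274. 131.] [566.  296.2 177.6] [560. 286. 172.] [568. 306. 190.]
172 190 2042 [325. 245.] [596.  226.6 182.7] [588. 197. 172.] [604. 252. 185.]
172 190 883 [ 12. 334.] [383.7 163.2 178.9] [373. 147. 172.] [393. 174. 183.]
196 215 2085 [248. 127.] [553.9 297.9 203.2] [540. 284. 196.] [567. 312. 207.]
0 0 31 0.0 0.0 0.0 0; 0 0 31 0.0 0.0 0.0 0; -1 1 31 0.0 0.0 0.0 0; 0 0 30 0.0 0.0 0.0 0
end [595.3 224.8 147.4] [[-0.0, 1.0, -0.001], [1.0, 0.0, 0.0], [0.0, -0.001, -1.0]]
```

View pics/wrist1.png

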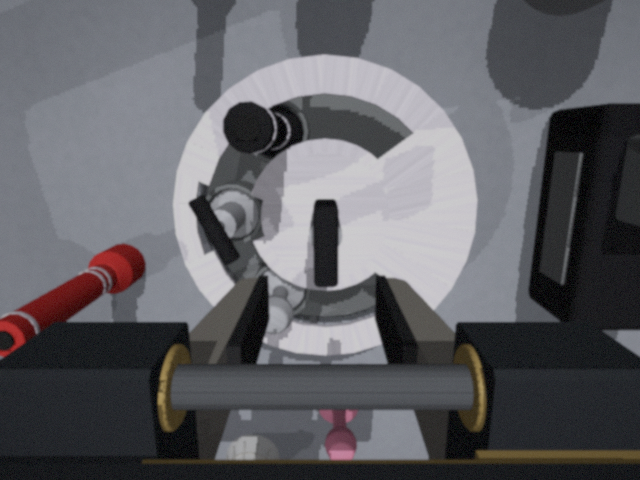

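The wrist picture shows the grip bar upright at (325,245) between the fingers. The black torch is at (248,127), the pump at (214,220) and the driver at (280,314). The measured grip is (596,226), which agrees with the rack centre.

Call:
carry_out:
  commands: "0 1 31 0 0 0 0; 0 0 31 0 0 0 0; 0 0 31 0 0 0 0; 0 0 30 0 0 0 0; 0 0 0 0 0 0 0"

```text
time_s: 2.28
eef_pos: [593.3, 225.9, 145.1]
ee_rot: [[-0.001, 1.0, -0.006], [1.0, 0.001, -0.001], [-0.001, -0.006, -1.0]]
ft_force: [-0.9, 1.0, 0.5]
width: 45.8
```

Call:
carry_out:
  commands: "0 0 0 0 0 0 0.7; 0 0 0 0 0 0 0.7; 0 0 0 0 0 0 0.9; 0 0 0 0 0 0 0.9; 0 0 0 0 0 0 0.9"

```text
time_s: 2.9
eef_pos: [597.1, 225.5, 150.3]
ee_rot: [[0.001, 1.0, 0.003], [1.0, -0.001, 0.001], [0.001, 0.003, -1.0]]
ft_force: [-3.8, 0.7, 8.0]
width: 16.1
```

Call:
carry_out:
  commands: "0 0 0 0 0 0 0.9; 0 0 0 0 0 0 0.9"

```text
time_s: 3.15
eef_pos: [597.1, 225.4, 150.3]
ee_rot: [[0.001, 1.0, 0.003], [1.0, -0.001, 0.001], [0.001, 0.003, -1.0]]
ft_force: [-2.8, -0.6, 7.7]
width: 15.7
```

Call:
carry_out:
  commands: "0 1 -3 0 0 -0.05 0.9; 0 0 0 0 0 -0.1 0.9; 0 0 0 0 0 -0.1 0.9; 0 0 0 0 0 -0.1 0.9; 0 0 0 0 0 -0.1 0.9"

```text
time_s: 3.78
eef_pos: [596.7, 225.3, 150.4]
ee_rot: [[-0.437, 0.9, -0.001], [0.9, 0.437, 0.0], [0.001, -0.001, -1.0]]
ft_force: [-1.5, 0.6, -2.9]
width: 15.8
```

Call:
carry_out:
  commands: "0 0 0 0 0 -0.12 0.9; 0 0 0 0 0 -0.12 0.9; 0 0 0 0 0 -0.12 0.9; 0 0 0 0 0 -0.12 0.9; 0 0 0 0 0 -0.11 0.9"

```text
time_s: 4.4
eef_pos: [596.4, 225.1, 150.4]
ee_rot: [[-0.864, 0.504, -0.002], [0.504, 0.864, -0.0], [0.002, -0.001, -1.0]]
ft_force: [-2.0, -0.4, -1.3]
width: 16.1
```

Call:
carry_out:
  commands: "0 0 0 0 0 0 0.9; 0 0 0 0 0 0 0.9; 0 0 0 0 0 0 0.9"

```text
time_s: 4.78
eef_pos: [596.4, 225.1, 150.4]
ee_rot: [[-0.861, 0.508, -0.002], [0.508, 0.861, -0.0], [0.002, -0.001, -1.0]]
ft_force: [-4.4, -0.5, 0.2]
width: 16.3
```

Run:
```python
from plan import *
s=read_state(); print(s['wrist_torque'],s['ft_force'])
im,d=shot('top'); im,w=cloud('top'); z=w[...,2]
m=((z>190)&(z<215)&(w[...,0]<700)&(w[...,1]>150)); 
mm=(np.abs(w[...,0]-520)<70)&(np.abs(w[...,1]-225)<110)&(z>100)&(z<220)
m=mm.astype(np.uint8);n,l,st,ce=cv2.connectedComponentsWithStats(m)
for i in range(1,n):
    if st[i,4]>20: q=w[l==i]; print(st[i,4],ce[i].round(),np.median(q,0).round(1),q.min(0).round(),q.max(0).round())
save(cv2.resize(im[150:290,150:330],(720,560)),'crop2')
```

```text
[-0.00447998  0.71332214  0.0605249 ] [-4.4180219  -0.50729487  0.19661723]
177 [261. 229.] [551.2 150.3 128.4] [524. 140. 100.] [580. 164. 136.]
```

View pics/crop2.png

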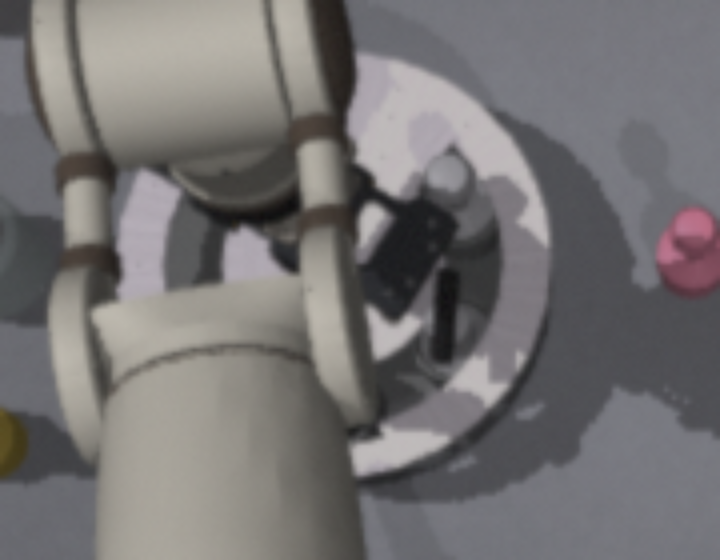

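The picture shows the turret turned: the pump is now at (445,320) in the crop, about 60° past the gate, and the driver is beyond it at (450,185). Next I release the bar and rise.

Call:
carry_out:
  commands: "0 0 0 0 0 0 0; 0 0 0 0 0 0 0; 0 0 0 0 0 0 0; 0 0 0 0 0 0 0"

```text
time_s: 5.32
eef_pos: [597.5, 225.1, 150.8]
ee_rot: [[-0.862, 0.507, 0.001], [0.507, 0.862, 0.0], [-0.0, 0.0, -1.0]]
ft_force: [-1.1, 0.5, 0.7]
width: 45.8
```

Call:
carry_out:
  commands: "0 0 -25 0 0 0 0; 0 0 -45 0 0 0 0; 0 0 -45 0 0 0 0; 0 0 0 0 0 0 0; 0 0 0 0 0 0 0"

```text
time_s: 5.95
eef_pos: [596.9, 225.0, 264.8]
ee_rot: [[-0.862, 0.507, -0.001], [0.507, 0.862, -0.0], [0.001, -0.001, -1.0]]
ft_force: [0.6, -0.3, 0.1]
width: 46.1
```

Run:
```python
from plan import *
s=read_state(); print(s['time_s'],s['eef_pos'],s['width'],s['ft_force'])
a=plan([511,225,265],down(90),0)
```

```text
5.95 [596.94739887 225.02572963 264.82933754] 46.058723413638845 [ 0.58739102 -0.32072729  0.13569954]
19 -11 0 0.0 0.0 -0.13 0; 19 -8 0 0.0 0.0 -0.13 0; 21 -6 0 0.0 0.0 -0.14 0; 21 -3 0 0.0 0.0 -0.13 0
end [511.3 224.9 264.9] [[-1.0, 0.002, -0.001], [0.002, 1.0, -0.0], [0.001, -0.0, -1.0]]
```

Call:
carry_out:
  commands: "19 -11 0 0 0 -0.13 0; 19 -8 0 0 0 -0.13 0; 21 -6 0 0 0 -0.14 0; 21 -3 0 0 0 -0.13 0; 0 0 0 0 0 0 0"

```text
time_s: 6.58
eef_pos: [510.0, 225.0, 263.8]
ee_rot: [[-1.0, 0.002, -0.003], [0.002, 1.0, -0.001], [0.003, -0.001, -1.0]]
ft_force: [0.7, 0.5, 0.0]
width: 46.0
```

Run:
```python
from plan import *
im,d=shot('wrist'); save(im,'wrist2')
im,w=cloud('wrist'); z=w[...,2]
s=read_state(); print(s['time_s'],s['eef_pos'],s['width'],s['q'].round(2))
for lo,hi in((110,140),(172,190),(196,215)):
    m=((z>lo)&(z<hi)).astype(np.uint8); n,l,st,ce=cv2.connectedComponentsWithStats(m)
    for i in range(1,n):
        if st[i,4]>60: q=w[l==i]; print(lo,hi,st[i,4],ce[i].round(),np.median(q,0).round(1),q.min(0).round(),q.max(0).round())
q=w[(z>172)&(z<190)&(abs(w[...,0]-596)<35)&(abs(w[...,1]-225)<35)][:,:2].astype(np.float32); print(cv2.minAreaRect(q))
cv=w[(abs(z-78)<5)&(w[...,0]>440)&(w[...,0]<740)]; print(np.nanmin(cv,0))
plan([511,225,150],down(90),0,n=4)
```

```text
6.625 [510.91290887 224.88340639 264.15393672] 45.9381393107449 [ 0.2   0.09  1.58 -0.    1.48 -1.37]
110 140 449 [237.  53.] [387.9 169.4 126.1] [369. 151. 110.] [392. 173. 140.]
110 140 1018 [612. 207.] [491.3 437.5 126.1] [481. 435. 110.] [508. 454. 140.]
110 140 223 [321. 218.] [498.9 224.2 126.4] [497. 211. 110.] [506. 237. 140.]
110 140 767 [226. 272.] [540.7 152.3 130.7] [526. 140. 110.] [564. 160. 134.]
110 140 311 [317. 325.] [585.4 220.7 123.8] [584. 213. 110.] [594. 233. 140.]
172 190 2072 [205.  22.] [379.9 160.6 179.2] [368. 146. 172.] [392. 173. 183.]
172 190 186 [320. 233.] [498.2 223.8 179.4] [497. 211. 172.] [506. 237. 190.]
172 190 786 [333. 350.] [578.4 232.1 182.2] [570. 217. 172.] [593. 243. 185.]
196 215 1810 [320. 259.] [509.3 223.8 203.3] [497. 211. 196.] [524. 238. 207.]
((584.4331665039062, 230.40090942382812), (15.955301284790039, 28.561477661132812), 56.94849395751953)
[464.51327871   5.75180937  73.00193678]
0 0 29 0.0 0.0 0.0 0; 0 0 28 0.0 0.0 0.0 0; 0 0 29 0.0 0.0 0.0 0; 0 0 28 0.0 0.0 0.0 0
end [510.7 224.8 150.2] [[-1.0, 0.004, -0.002], [0.004, 1.0, -0.001], [0.002, -0.001, -1.0]]
```

View pics/wrist2.png

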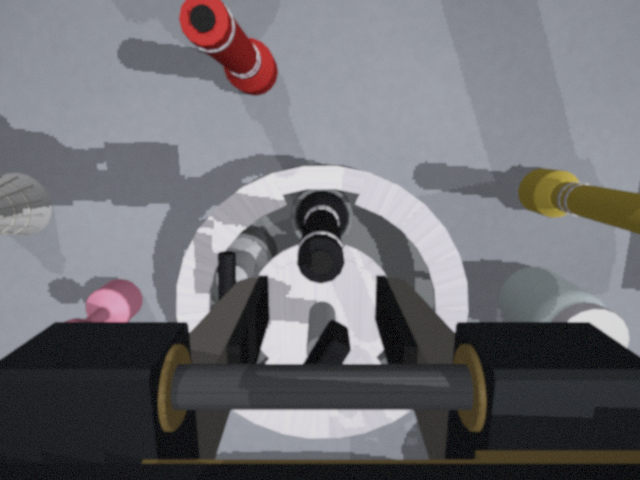

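The torch's tail is at (320,258) between the fingers and its head sits in the gate at (322,215). It measures (510,224) with its top at 203, as it should.

Call:
carry_out:
  commands: "1 0 29 0 0 0 0; 0 0 29 0 0 0 0; 0 0 29 0 0 0 0; 0 0 29 0 0 0 0; 0 0 0 0 0 0 0"
  newtons: 40

```text
time_s: 7.25
eef_pos: [508.9, 224.3, 146.3]
ee_rot: [[-1.0, 0.004, -0.006], [0.004, 1.0, -0.001], [0.006, -0.001, -1.0]]
ft_force: [0.1, 1.2, 0.6]
width: 46.3
```

Call:
carry_out:
  commands: "0 0 0 0 0 0 0.6; 0 0 0 0 0 0 0.8; 0 0 0 0 0 0 0.8; 0 0 0 0 0 0 0.8"

```text
time_s: 7.75
eef_pos: [511.7, 225.2, 151.1]
ee_rot: [[-1.0, 0.002, 0.003], [0.002, 1.0, 0.001], [-0.003, 0.001, -1.0]]
ft_force: [0.5, 0.1, 5.4]
width: 27.4
```

Call:
carry_out:
  commands: "0 0 -8 0 0 0 0.8; 0 0 -8 0 0 0 0.8; 0 0 0 0 0 0 0.8"

```text
time_s: 8.12
eef_pos: [510.9, 225.1, 166.4]
ee_rot: [[-1.0, 0.002, 0.001], [0.002, 1.0, 0.0], [-0.001, 0.0, -1.0]]
ft_force: [1.8, 0.2, -0.5]
width: 27.5
```

Call:
carry_out:
  commands: "0 0 -10 0 0 0 0.8; 0 0 -12 0 0 0 0.8; 0 0 -12 0 0 0 0.8; 0 0 -12 0 0 0 0.8; 0 0 -12 0 0 0 0.8"

```text
time_s: 8.75
eef_pos: [510.3, 225.0, 224.5]
ee_rot: [[-1.0, 0.002, -0.0], [0.002, 1.0, 0.0], [0.0, 0.0, -1.0]]
ft_force: [0.3, 0.1, -2.0]
width: 27.3
```

Call:
carry_out:
  commands: "0 0 -40 0 0 0 0.8; 0 0 -50 0 0 0 0.8; 0 0 -30 0 0 0 0.8; 0 0 0 0 0 0 0.8"

```text
time_s: 9.25
eef_pos: [511.7, 225.3, 346.8]
ee_rot: [[-1.0, 0.002, 0.006], [0.002, 1.0, 0.001], [-0.006, 0.001, -1.0]]
ft_force: [-0.5, 0.4, -2.1]
width: 27.7
```

Run:
```python
from plan import *
s=read_state(); print(s['time_s'],s['eef_pos'],s['width'],s['ft_force'],s['q'].round(2))
im,d=shot('side'); save(im[60:400,150:520],'side2')
im,w=cloud('side'); m=(w[...,2]>110)&(abs(w[...,0]-511)<40)&(abs(w[...,1]-225)<40)
q=w[m]; print(len(q),q.min(0),q.max(0))
```

```text
9.25 [511.67475713 225.2808414  346.82481425] 27.71381628189299 [-0.52977152  0.44887671 -2.11222662] [ 0.2   0.06  1.45  0.    1.63 -1.37]
2681 [474.25294949 185.01626475 218.31672116] [549.8311336  264.77052189 627.2248855 ]
```

View pics/side2.png

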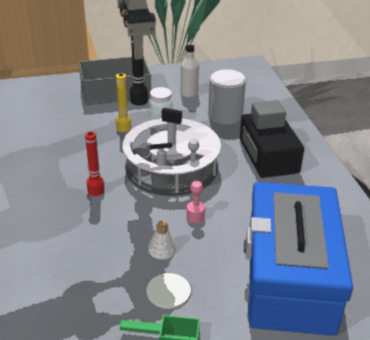

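The picture shows the torch clear of the rack, held upright in the gripper at (138,90). The pump and driver are still in the rack. Next I refine the latch position and plan the aiming move.

```bash
cat >> plan.py <<'E'
yaw=np.radians(-18.3); xt=np.array([np.cos(yaw),np.sin(yaw),0]); yt=np.array([-xt[1],xt[0],0])
t=np.radians(40); beam=np.sin(t)*xt+np.array([0,0,-np.cos(t)]); RT=np.c_[np.cross(yt,beam),yt,beam]
E
python3 - <<'E'
from plan import *
im,w=cloud('side')
# top: box & hasp in box axes
L=np.array([667.4,-209,0]); 
for n in('side','top'):
    im,w=cloud(n); r=w-L; X=r@xt; Y=r@yt; z=w[...,2]
    s=(im.max(2).astype(int)-im.min(2)<30)&(im.min(2)>90)&(abs(Y)<60)
    a=s&(abs(X)<7)&(z>60)&(z<140); b=s&(z>145)&(z<165)&(X>0)&(X<50)
    for m in(a,b):
        if m.sum()>8: print(n,m.sum(),'X',np.percentile(X[m],[2,50,98]).round(1),'Y',np.percentile(Y[m],[2,50,98]).round(1),'z',np.percentile(z[m],[2,50,98]).round(1))
    bl=(im[...,2].astype(int)-im[...,0]>60)&(z>50)&(abs(X-90)<120)&(abs(Y)<200)
    print(n,'blue X',np.percentile(X[bl],[.5,99.5]),'Y',np.percentile(Y[bl],[.5,99.5]))
    f=bl&(z<135)&(X<30)
    if f.sum()>50: q=w[f]; k=np.polyfit(q@yt,q@xt,1); print('front face slope',k)
L=np.array([667.4,-209,100]); P=L-251*beam; print('TCP',P)
a=plan([512,40,345],RT,.8,vmax=40,wmax=.13)
b=plan([P[0],P[1],P[2]+30],RT,.8,vmax=40,start=a)
E
```

```text
side 64 X [-0.   5.1  6.7] Y [-26.9 -10.7  25.7] z [ 83.2 113.8 127.2]
side 251 X [10.7 28.5 47.3] Y [-20.2  -1.9  19.1] z [147.7 156.9 160.1]
side blue X [ 14.78286561 199.11483845] Y [-156.16995132  148.02636928]
front face slope [-4.92729051e-02  7.14712646e+02]
top 64 X [0.6 4.1 6.7] Y [-23.2  -0.1  22.7] z [119.5 124.1 131.2]
top 277 X [ 7.5 26.6 45.4] Y [-19.   -0.1  18.5] z [149.8 154.3 159.2]
top blue X [ 10.8631321  195.92376738] Y [-150.77520685  152.10254821]
TCP [ 514.21998773 -158.34055448  292.27715522]
0 -31 0 0.02 -0.12 0.05 0.8; -2 -31 0 0.02 -0.11 0.05 0.8; -3 -30 2 0.02 -0.12 0.05 0.8; -5 -31 2 0.02 -0.11 0.05 0.8; -5 -30 4 0.02 -0.11 0.05 0.8
-7 -29 5 0.01 -0.12 0.06 0.8
end [512.1  40.4 345.2] [[-0.726, 0.315, 0.611], [0.244, 0.949, -0.199], [-0.643, 0.005, -0.766]]
-6 -31 10 0.0 0.0 0.0 0.8; -6 -32 9 0.0 0.0 0.0 0.8; -6 -31 10 0.0 0.0 0.0 0.8; -6 -31 10 0.0 0.0 0.0 0.8; -5 -32 10 0.0 0.0 0.0 0.8
-6 -31 9 0.0 0.0 0.0 0.8
end [ 513.8 -158.1  322.4] [[-0.726, 0.315, 0.611], [0.244, 0.949, -0.199], [-0.643, 0.005, -0.766]]
```

Call:
carry_out:
  commands: "0 -31 0 0.02 -0.12 0.05 0.8; -2 -31 0 0.02 -0.11 0.05 0.8; -3 -30 2 0.02 -0.12 0.05 0.8; -5 -31 2 0.02 -0.11 0.05 0.8; -5 -30 4 0.02 -0.11 0.05 0.8"

```text
time_s: 9.93
eef_pos: [510.1, 69.7, 341.4]
ee_rot: [[-0.812, 0.264, 0.52], [0.209, 0.964, -0.164], [-0.544, -0.024, -0.839]]
ft_force: [-0.4, -0.6, -1.8]
width: 27.8
```

Call:
carry_out:
  commands: "-7 -29 5 0.01 -0.12 0.06 0.8; -6 -31 10 0 0 0 0.8; -6 -32 9 0 0 0 0.8; -6 -31 10 0 0 0 0.8; -6 -31 10 0 0 0 0.8"

```text
time_s: 10.55
eef_pos: [512.5, -92.4, 326.0]
ee_rot: [[-0.73, 0.315, 0.607], [0.246, 0.949, -0.198], [-0.638, 0.005, -0.77]]
ft_force: [0.1, -0.6, -1.1]
width: 27.3
```

Call:
carry_out:
  commands: "-5 -32 10 0 0 0 0.8; -6 -31 9 0 0 0 0.8; 0 0 0 0 0 0 0.8; 0 0 0 0 0 0 0.8"

```text
time_s: 11.05
eef_pos: [512.9, -157.3, 319.8]
ee_rot: [[-0.729, 0.315, 0.608], [0.245, 0.949, -0.197], [-0.639, 0.005, -0.769]]
ft_force: [0.3, 0.7, -2.5]
width: 27.3
```

```bash
cat > chk.py <<'E'
from plan import *
s=read_state(); print(s['time_s'],s['eef_pos'],s['ee_rot'].round(3).tolist(),s['width'],s['ft_force'],s['q'].round(2),abs(s['qd']).max())
L=np.array([667.4,-209,100]); p,R=s['eef_pos'],s['ee_rot']
shot('side'); shot('top')
g=p-19*R[:,2]; Q=[]
for n in('side','top'):
    im,w=cloud(n); r=w-p; a=r@R[:,2]; lat=np.linalg.norm(r-a[...,None]*R[:,2],axis=-1)
    for lo,hi in((6,40),(40,85),(95,124)):
        m=(a>lo)&(a<hi)&(lat<34); q=w[m]; print(n,lo,m.sum(), (np.median((q-p)@R,0)).round(1), np.percentile((q-p)@R,[2,98],axis=0).round(0).tolist())
E
python3 - <<'E'
from chk import *
im,w=cloud('side'); save(im[100:400,200:600],'side3')
P=L-251*beam; plan(P,RT,.8)
E
```

```text
11.05 [ 512.90282757 -157.32359124  319.83979227] [[-0.729, 0.315, 0.608], [0.245, 0.949, -0.197], [-0.639, 0.005, -0.769]] 27.33719890470555 [ 0.31191391  0.66426673 -2.53849764] [-0.66 -0.58  2.16  0.28  0.91 -2.  ] 0.02089152913261083
side 6 225 [ -9.5 -10.9  22.5] [[-17.0, -16.0, 7.0], [7.0, 5.0, 39.0]]
side 40 308 [ -8.9 -11.   63.5] [[-18.0, -18.0, 41.0], [8.0, 5.0, 84.0]]
side 95 292 [-13.7 -18.8 109.3] [[-26.0, -25.0, 96.0], [14.0, 5.0, 123.0]]
top 6 99 [-10.5   2.2  23.4] [[-14.0, -10.0, 7.0], [-1.0, 13.0, 39.0]]
top 40 161 [-10.2   2.8  67.8] [[-15.0, -15.0, 43.0], [2.0, 15.0, 85.0]]
top 95 122 [-17.9   4.9 108.4] [[-22.0, -19.0, 96.0], [2.0, 23.0, 123.0]]
17 -1 23 0.0 0.0 0.0 0.8
end [ 514.7 -158.3  292.5] [[-0.728, 0.314, 0.61], [0.244, 0.95, -0.198], [-0.641, 0.005, -0.768]]
```

View pics/side3.png

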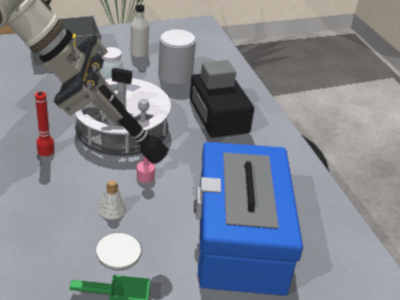

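The picture shows the tilted torch, with its lens at (155,147) facing the toolbox latch at (208,185). It is coaxial with the tool. I now make the last approach.

Call:
carry_out:
  commands: "8 0 11 0 0 0 0.8; 9 -1 12 0 0 0 0.8; 0 0 0 0 0 0 0.8; 0 0 0 0 0 0 0.8; 0 0 0 0 0 0 0.8"

```text
time_s: 11.78
eef_pos: [515.1, -159.8, 294.1]
ee_rot: [[-0.726, 0.315, 0.611], [0.244, 0.949, -0.2], [-0.643, 0.004, -0.766]]
ft_force: [-0.5, 0.2, -1.2]
width: 27.5
```

Run:
```python
from chk import *
for n in('side','top'):
    im,w=cloud(n); r=(w-p)@R; m=(np.hypot(r[...,0],r[...,1])<30)&(r[...,2]>0)&(r[...,2]<150); print(n,'len',np.percentile(r[...,2][m],[98,99.7]))
lens=p+126*R[:,2]; b=R[:,2]; print('lens',lens,'dist',np.linalg.norm(L-lens),'miss',np.linalg.norm(np.cross(L-lens,b)),'tilt',np.degrees(np.arccos(-b[2])))
# miss direction at the latch plane
h=lens+b*((L-lens)@xt)/(b@xt); print('hit rel latch',(h-L)@yt,h[2]-100)
im,w=cloud('top'); save(im[60:340,150:560],'top3')
```

```text
11.775 [ 515.1059451  -159.76117927  294.13684967] [[-0.726, 0.315, 0.611], [0.244, 0.949, -0.2], [-0.643, 0.004, -0.766]] 27.48115110834457 [-0.4663541   0.18381517 -1.21939434] [-0.66 -0.56  2.2   0.29  0.85 -2.03] 0.001709779824422546
side 6 214 [ -9.5 -10.5  22.8] [[-18.0, -17.0, 7.0], [7.0, 4.0, 39.0]]
side 40 300 [ -9.1 -11.   63. ] [[-18.0, -16.0, 41.0], [8.0, 3.0, 84.0]]
side 95 286 [-13.3 -18.6 109.1] [[-26.0, -26.0, 96.0], [14.0, 4.0, 123.0]]
top 6 97 [-10.    2.3  22.6] [[-13.0, -11.0, 7.0], [-1.0, 13.0, 39.0]]
top 40 152 [-9.7  2.9 65.6] [[-14.0, -14.0, 41.0], [3.0, 15.0, 85.0]]
top 95 120 [-16.9   4.4 108.6] [[-21.0, -21.0, 95.0], [2.0, 22.0, 123.0]]
side len [125.11164735 127.50478915]
top len [122.64629072 126.61414371]
lens [ 592.08840305 -184.94383477  197.61983029] dist 125.6191346363273 miss 2.261849514817972 tilt 40.00324025215649
hit rel latch -0.5511768946386378 3.4146399214721725
```

View pics/top3.png

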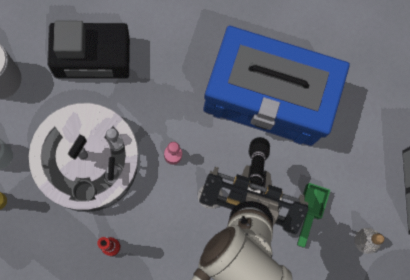

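The picture shows the torch aimed at the latch from (258,150). The rack has its empty pocket at the gate (83,188), with the pump and driver still in it. The bystanders that show are unmoved; shuttle_a and the coaster are hidden under the arm in this view. Everything is still, so I hand in.

```bash
python3 -c "
from rig import *
s=read_state();print(abs(s['qd']).max(),s['width']);print(finish_job())"
```

```text
0.0014788035834640049 27.432369846285365
the job is handed in; nothing more can be done
None
```

I turned the rack's grip one click counter-clockwise, let it settle, and drew the torch up through the gate. I handed the job in with the torch held still, pointing at the latch, after about 12 s on the robot's clock.

**Last checks:**
- **Aim:** the torch is tilted 40.0° from upright. Its lens is 126 mm from the latch and about 198 mm above the shelf, and the aim is off by about 2 mm.
- **Hold:** the fingers are 27.5 mm apart on the 28 mm body, the measured force is about the torch's weight, and the joints were not moving.
- **Rack:** the pump and driver stay in the rack, and the empty pocket sits at the gate.
- **Bystanders:** the shuttlecock and scoop in the last picture look unmoved. The arm hides the other shuttlecock and the coaster there; both looked in place in the side view just before the last approach.

**Off the plan:** while the fingers closed on the grip bar, the wrist read a steady upward push of about 8 N. I cleared it by raising the tool 3 mm before turning. A similar push of about 5 N on gripping the torch went away as it lifted. No check failed or disagreed.

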